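# Open the counter pedal bin on its catch, drop in the empty bottle, ease the lid shut

### The job

Throw the empty gel bottle into the little pedal bin on the counter. Gently press the bin's pedal all the way down onto its rubber stop so that the lid rises, slide it sideways under the orange catch and let go so the lid stays open, then put the bottle in and let go of it. Finally press the pedal down again, slide it out from under the catch and ease it back up so the lid comes down softly without slamming; never force the pedal, work the lid only through the pedal, and leave the stamp and the cups where they are.

Things in the scene. Friction and masses are not known exactly. Their poses are not given: they have to be found in the camera images.
- bin: the pedal bin: an open sage-green box 170 x 200 x 130 mm (x, y, z), walls and floor 4 mm, screwed down. Origin: centre of its underside; its x points from the pedal side to the lid-hinge side, its y to the left of someone facing it from the pedal. Pedal and catch stick out on its -x side, to 215 mm from the origin. More than 40 N on any part of it damages it
- bin_mouth (a point): a point in the bin's open mouth, level with its rim (130 mm above the counter), 35 mm from the middle toward the pedal side: a good place to let a bottle down through, clear of the open lid
- lid_panel: the bin's cream lid, 178 x 206 x 12 mm, hinged along the bin's far (+x) rim; origin on the hinge line
- lid (a joint): lid angle in rad: 0 shut, grows as it rises; linked rigidly to the pedal (5.5 times the pedal's angle). With the pedal held by the catch it stands at about 1.3 to 2.15, otherwise it falls shut when the pedal is let go
- pedal (a joint): pedal angle in rad: 0 up, about 0.24 to 0.39 held by the catch. Turns about a level axis along the bin's y, 100 mm from the bin's origin on the -x side, 36 mm up. At the tread it takes 6 to 10 N (moved slowly) down to a rubber stop, which then gives about 5 N more per mm; it passes beneath the catch only from some 12 to 16 N on: aim for 22
- pedal_shift (a joint): how far the pedal is slid along the bin's +y, in m: 0 free, 0.024 fully under the catch (end stop); below 0.005 is clear of the catch, 0.015 and more is safely under it. Pressed too little, its blunt pin jams against the catch. It stays where it is left. Stop and catch are set together by a screw, up to 6 mm higher or lower at the tread from bin to bin; no reading tells that
- bottle: the empty gel bottle, pale blue with a white cap: body 40 mm across and 78 mm high, cap 22 mm across up to 99 mm, about 0.1 kg; origin at the centre of its underside, z up its axis
- stamp: bystander: rubber stamp with a red-brown handle, 24 x 34 x 74 mm, standing; origin under its centre
- cups: bystander: two stacked white porcelain cups, 82 mm across, 89 mm high; origin under their centre
- catch_arm (a point): middle of the orange catch's overhanging arm (22 mm in bin x, 26 in bin y, 6 thick), about 34 mm above the counter, 150 mm to the -x side and 54 mm to the +y side of the bin's origin; a steel pin on the pedal arm hooks beneath it
- tread_face (a point): the black pedal tread: a plate 52 mm (x) by 58 mm (y) with side ribs 9 mm high, leaving a trough 48 mm wide in y, and a 6 mm lip at the end away from the bin. This point: middle of the trough's floor, 54 mm above the counter at rest, 19 to 34 mm when down, 188 mm from the bin's origin on the -x side. It tilts with the pedal, 10 degrees either way
Mind the look-alikes: they are no part of the job. Of the things that look like the bottle, take the one that is farthest from the robot's base at the start.

How it is judged (in metres and radians):
On the way, in this order (a step that is already met when the one before it is completed fails the run):
1. the lid stands open by itself, the pedal held under the catch and not touched (value of joint lid above 1.15 rad and value of joint pedal_shift above 0.009 m and contact force between each of the fingers, the arm and bin below 0.2 N), for 0.4 s.
2. the bottle lies or stands in the open bin, let go (value of joint lid above 1.15 rad and x of bottle in the frame of bin between -0.085 and 0.085 m and y of bottle in the frame of bin between -0.1 and 0.1 m and z of bottle in the frame of bin below 0.1 m and contact force between the fingers and bottle below 0.1 N and linear speed of bottle below 0.1 m/s), for 0.2 s.
At the end, for the whole second after the job is handed in: The bottle is at rest inside the bin and the lid is shut (within 0.06 rad), the pedal back up; the stamp and the cups are within 20 mm of where they stood (value of joint lid below 0.06 rad and velocity of joint lid below 0.05 rad/s and x of bottle in the frame of bin between -0.085 and 0.085 m and y of bottle in the frame of bin between -0.1 and 0.1 m and z of bottle in the frame of bin below 0.1 m and linear speed of bottle below 0.05 m/s); the robot touches nothing.
It fails at once if the pedal or bin is forced (more than 40 N) (contact force between any of the fingers, the arm and bin above 40 N).
It fails at once if the lid slams: it falls faster than 2.5 rad/s below 1 rad (velocity of joint lid below -2.5 rad/s and value of joint lid below 1 rad).
It fails at once if the robot or the bottle pushes on the lid itself (more than 1 N) (contact force between anything else and lid_panel above 1 N).
It fails at once if the stamp or the cups are moved more than 20 mm or tipped (distance of any of stamp, cups from where it was at the start of the episode above 0.02 m or angle between any of stamp, cups's own z axis and vertical above 0.5 rad).
It also fails if it takes over 72 s, if anything falls off the work surface, if the arm or the gripper's body presses on something with over 40 N, if the wrist force passes 120 N, or if a joint passes its speed limit or range.

### The arm

A 6-joint arm with a two-finger parallel gripper is mounted at the origin on a cart in front of the work surface, level with it; the furniture and walls round the work are solid. World frame = base frame: x ahead of the robot, y to its left, z up, the work surface at z = 0. Lengths are in m, angles in degrees, forces in N, time in s.
With the tool pointing down it reaches from about 0.375 to 0.9 m from the base axis. Payload 3.1 kg.
Tool frame: the origin (TCP) lies between the finger pads; the fingertips stand 11 mm ahead of it and the grasp point (between the pads) lies 8 mm behind it; x points along the fingers, y is the direction in which the jaws open and shut, and the axes are right-handed (so a half turn about x gives the same grasp; the last joint's range is limited). The gripper opens to 87 mm and grips with 3 to 60 N. Pads are 19 mm wide; open, the fingers measure 117 mm over their backs; the gripper's body (75 mm by 190 mm) begins 51 mm behind the grasp point.
Start: joints at [-84.253, 30.224, 82.088, -0, 67.689, -10.227], TCP at [0.172, -0.601, 0.201] pointing down, gripper open.
Joint ranges: [-176.69, 176.69], [-43.24, 126.21], [12.49, 139.97], [-82, 262], [0, 151.66], [-163.58, 163.58]. Speed limits (degrees/s): [159.86, 159.86, 180, 180, 180, 180].

### API

Orientations are given as a 3x3 rotation matrix whose columns are the frame's x, y, z axes.
In Python, from rig import bot gives the robot as it stands.
- The arm moves only by the shell command python3 -m inch 'ROWS' [OPENING]. ROWS is a JSON object of lists of equal length, an entry for each row: "dp": the shift along the tool's x, y, z in mm, a list of three; "yaw": the turn about the tool's x in degrees. In form: {"dp": [[tx, ty, tz], ...], "yaw": [yaw, ...]}. A call has 1 to 20 rows; each row shifts and turns the commanded pose from where the row before left it, along the tool's axes as they then stand; what a row does not reach is not made up. A row lasts 1/12 s, in which the tool goes at most 41.7 mm and 7.16 degrees, less where a joint would pass 70% of its speed; a pose out of reach is approached as far as the arm can. A call is refused whole if a number of a shift passes 41.7 or a number of a turn 7.16, either way. A call with a gripper value outside its range is refused whole. OPENING is the finger opening in mm, from 0 to 87, set as the call begins (- or left out, the last holds). The fingers move at their own pace and stop on an object; the grip force is fixed at half the most. Time passes only in rows, so rows that do not move let the fingers close. It gives the time, the measured TCP pose, the force and the opening at its end, in the units of the state.
- bot.read_state(): the state, without advancing time (a new reading comes with each control period).
- bot.capture(name): name is "scene" or "top" or "wrist"; returns a dict with "color" (420x560x3 uint8, red, green, blue), "intrinsics" (3x3 intrinsics, pixels), "k1" (the pictures are not rectified: a ray, as slopes to the right and down, at radius r is drawn at 1 + k1 r^2 times it, then the intrinsics apply), "pose" (4x4, takes a point from camera to world coordinates). Camera axes: x right, y down, z forward; pixel columns grow to the right and rows downward; lengths in m; the calibration is good to about 2 mm. A picture is of the moment at which its call begins. There is no depth.
- bot.hand_in(): hands the job in, once; it reports no verdict.
The state is a dict: "time_s": time; "joint_positions": joint angles; "qvel": joint speeds; "tau": joint torques, N m; "position": TCP position; "tcp_rot": TCP orientation; "force": force on the tool from outside, world axes, zero at the start; "moment": the same for the moment, N m; "opening": opening from 0.0 (shut) to 1.0 (fully open).
Only numpy, scipy, OpenCV 4.12 (cv2) and the standard library are available. Lean on these libraries where they do the work, as an engineer would, in place of code of your own. Each camera call takes 0.05 s, during which the arm holds its last target.

## Working session

There is one attempt and no reset: what is moved stays moved. The work goes in short steps, Python scripts to look and compute and a shell command to move; the robot and the scene stay as the last step left them, time stands still between calls to the robot, and variables do not carry over. Pictures are saved under pics/ and viewed, and the job is handed in when it is done.

```bash
mkdir -p pics; ls; cat > h.py <<'E'
import numpy as np, cv2
from rig import bot
def snap(n,fn):
    c=bot.capture(n); cv2.imwrite('pics/'+fn,c['color'][:,:,::-1]); np.savez('pics/'+fn[:-4]+'.npz',**{k:np.array(v) for k,v in c.items()}); return c
def load(fn): return dict(np.load('pics/'+fn+'.npz'))
def ray(c,u,v):
    K=np.array(c['intrinsics']);k=float(c['k1']);d=np.array([(u-K[0,2])/K[0,0],(v-K[1,2])/K[1,1]]);s=d.copy()
    for _ in range(30): s=d/(1+k*(s@s))
    P=np.array(c['pose']);return P[:3,3],P[:3,:3]@np.array([s[0],s[1],1.])
def onz(c,u,v,z):
    o,d=ray(c,u,v);return o+d*(z-o[2])/d[2]
def proj(c,p):
    P=np.array(c['pose']);q=P[:3,:3].T@(np.array(p)-P[:3,3]);s=q[:2]/q[2];s=s*(1+float(c['k1'])*(s@s));K=np.array(c['intrinsics']);return np.array([K[0,0]*s[0]+K[0,2],K[1,1]*s[1]+K[1,2]])
E
python3 - <<'E'
from h import *
for n in ['scene','top','wrist']:
    c=snap(n,n+'0.png'); print(n,np.round(c['pose'],3).tolist(),c['k1'],np.round(c['intrinsics'],1).tolist())
s=bot.read_state(); print(s)
E
```

```text
pics
scene [[-0.813, -0.327, 0.482, 0.031], [-0.582, 0.42, -0.696, 0.779], [0.025, -0.847, -0.532, 0.72], [0.0, 0.0, 0.0, 1.0]] -0.07440702653049047 [[461.8, 0.0, 281.5], [0.0, 461.8, 209.0], [0.0, 0.0, 1.0]]
top [[0.008, -0.998, 0.059, 0.525], [-1.0, -0.008, 0.011, -0.006], [-0.01, -0.059, -0.998, 0.999], [0.0, 0.0, 0.0, 1.0]] -0.042780013799561 [[402.2, 0.0, 280.4], [0.0, 402.2, 215.5], [0.0, 0.0, 1.0]]
wrist [[0.276, -0.917, -0.288, 0.251], [-0.961, -0.264, -0.08, -0.578], [-0.003, 0.299, -0.954, 0.384], [0.0, 0.0, 0.0, 1.0]] -0.03302331702010204 [[296.1, 0.0, 273.2], [0.0, 296.1, 210.8], [0.0, 0.0, 1.0]]
{'time_s': 0.15, 'joint_positions': array([-8.42537899e+01,  3.02679992e+01,  8.21402619e+01,  1.83541259e-03,
        6.76882619e+01, -1.02272527e+01]), 'qvel': array([-0.03407034, -0.1418643 , -0.28101022, -0.04070726, -0.01159852,
       -0.04042624]), 'tau': array([ 6.16483849e-04, -4.40429556e+01, -1.76843172e+01,  6.33813953e-02,
        5.52341121e-02, -9.18397927e-05]), 'position': array([ 0.17197252, -0.60025306,  0.19997875]), 'tcp_rot': array([[-1.39183605e-04,  2.75180276e-01, -9.61392634e-01],
       [ 1.67914624e-03, -9.61391223e-01, -2.75180116e-01],
       [-9.99998581e-01, -1.65261939e-03, -3.28258031e-04]]), 'force': array([ 0.51336811, -0.03689553, -0.34189934]), 'moment': array([0.05873143, 0.01740435, 0.02047893]), 'opening': 1.0020130000278393}
```

View pics/scene0.png

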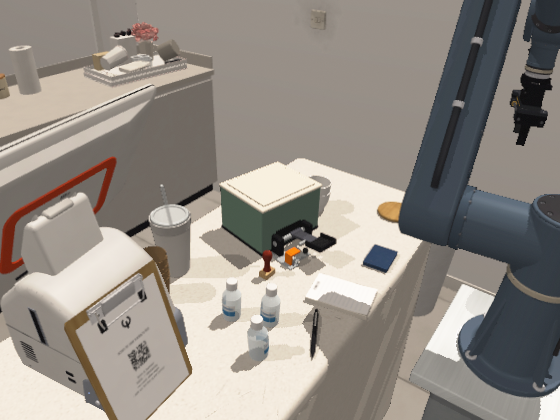

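View pics/top0.png

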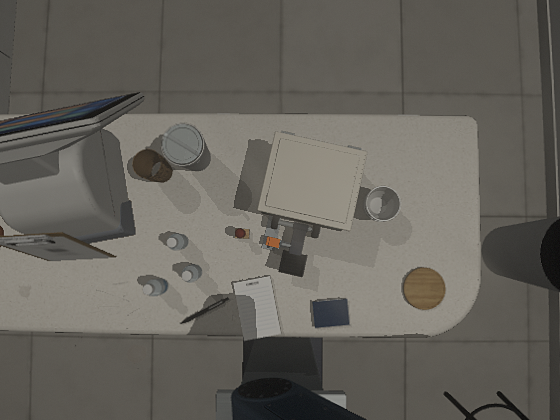

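View pics/wrist0.png

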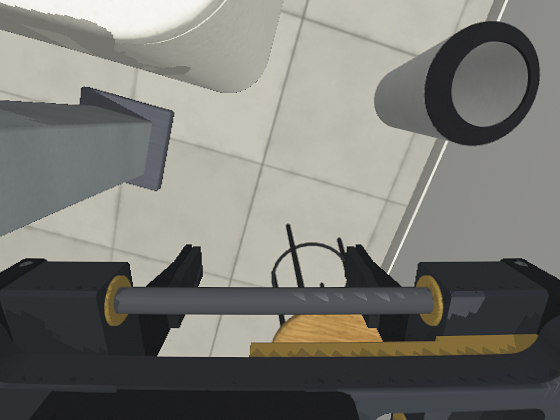

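```bash
python3 - <<'E'
from h import *
c=load('top0')
im=c['color'][:,:,::-1]
cv2.imwrite('pics/t_crop.png',cv2.resize(im[205:305,215:335],None,fx=6,fy=6,interpolation=cv2.INTER_CUBIC)[:600,:800])
cv2.imwrite('pics/t_crop2.png',cv2.resize(im[215:305,125:225],None,fx=6,fy=6,interpolation=cv2.INTER_CUBIC))
for u,v in [(171,240),(185,271),(148,287)]: 
    p=onz(c,u,v,.099);print(p,np.hypot(*p[:2]))
# lid corners z=.142
for u,v in [(275,132),(367,151),(350,230),(258,211)]: print(onz(c,u,v,.142))
s=load('scene0')['color'][:,:,::-1]
cv2.imwrite('pics/s_crop.png',cv2.resize(s[210:370,210:400],None,fx=3.7,fy=3.7,interpolation=cv2.INTER_CUBIC))
E
```

```text
[0.52166274 0.2489577  0.099     ] 0.5780241797414228
[0.45273014 0.21581176 0.099     ] 0.5015369328824811
[0.41599741 0.29869038 0.099     ] 0.5121228297387821
[0.7573615  0.01622544 0.142     ]
[ 0.71712917 -0.1827214   0.142     ]
[ 0.54645035 -0.14552717  0.142     ]
[0.58548558 0.05097317 0.142     ]
```

View pics/t_crop.png

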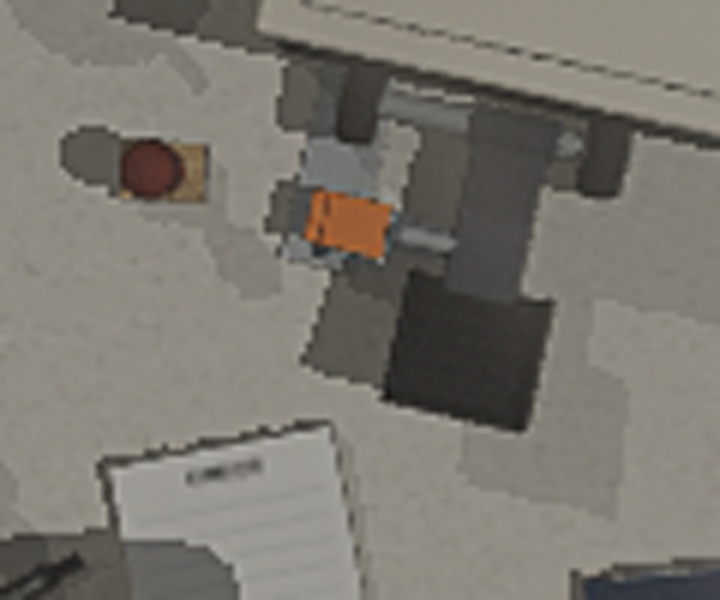

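View pics/t_crop2.png

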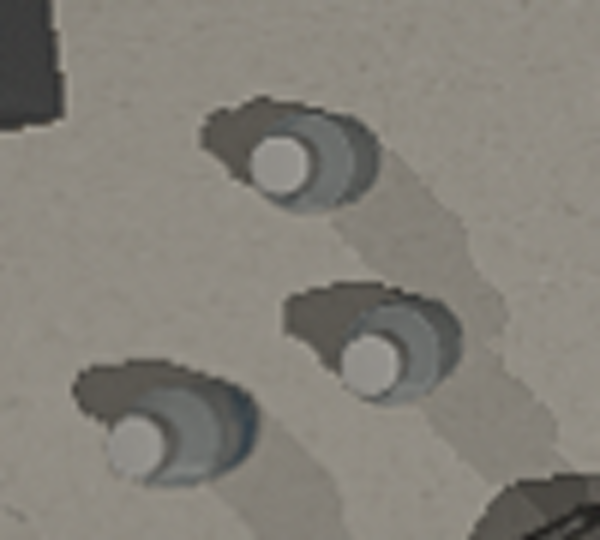

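View pics/s_crop.png

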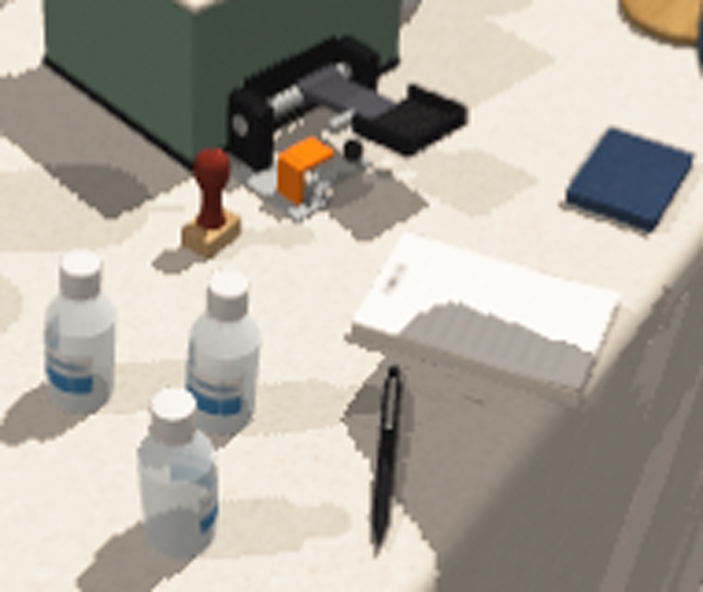

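```bash
python3 - <<'E'
from h import *
c=load('top0')
a=np.radians(-11.5);X=np.array([np.cos(a),np.sin(a)]);Y=np.array([-X[1],X[0]])
for (u,v) in [(408,272),(552,300),(525,430),(382,400)]: print('tread corner',onz(c,u/6+215,v/6+205,.061))
ca=onz(c,349/6+215,224/6+205,.037);tr=onz(c,467/6+215,350/6+205,.059)
print('catch',ca,'org',ca[:2]+.15*X-.054*Y);print('tread',tr,'org',tr[:2]+.188*X)
print('lid org', np.array([.6516,-.0653])+.004*X)
# bottom line of bin in scene
s=load('scene0')
b=onz(c,171,240,.099)
for z in (0,.099): print(proj(s,[b[0],b[1],z]))
q=onz(c,150/6+215,168/6+205,.07);print('stamp',q,proj(s,[*q[:2],.07]))
# cups
print('cups',onz(c,382,203,.089))
E
```

```text
tread corner [ 0.49992553 -0.00287247  0.061     ]
tread corner [ 0.48958567 -0.05872296  0.061     ]
tread corner [ 0.43943578 -0.04856066  0.061     ]
tread corner [0.45047069 0.0067776  0.061     ]
catch [0.51812455 0.02085543 0.037     ] org [ 0.65434738 -0.06196569]
tread [ 0.46990375 -0.025988    0.059     ] org [ 0.65412959 -0.06346917]
lid org [ 0.6555197  -0.06609747]
[231.29255387 314.34589368]
[229.57094798 279.25724105]
stamp [0.53922823 0.09684803 0.07      ] [267.64498092 251.29170168]
cups [ 0.60964022 -0.22705396  0.089     ]
```

Could be taken for the bottle, in the top view by cap pixel: A (171,240), B (185,271) and C (148,287). They lie 0.578, 0.502 and 0.512 m from the base. I choose A, the farthest. It shows at (232,300) in the scene view, and the close crop shows it upright with a white cap. The stamp is at top (240,233), the catch at (273,242) and the tread at (293,263).

First I turn the tool so that its axes match the bin's (tool y = bin y, tool z = bin x), with the fingers shut.

```bash
python3 -m inch '{"dp":[[0,0,0],[0,0,0],[0,0,0],[0,0,0],[0,0,0],[0,0,0],[0,0,0],[0,0,0],[0,0,0],[0,0,0],[0,0,0],[0,0,0],[0,0,0],[0,0,0],[0,0,0],[0,0,0],[0,0,0],[0,0,0],[0,0,0],[0,0,0]],"yaw":[-7.1,-7.1,-7.1,-7.1,-7.1,-7.1,-7.1,-7.1,-7.1,-7.1,-7.1,-7.1,-7.1,-7.1,-7.1,-7.1,-7.1,-7.1,-7.1,-7.1]}' 0; python3 -m inch '{"dp":[[0,0,0],[0,0,0],[0,0,0]],"yaw":[-5.2,-5.3,0]}'
```

```text
time_s: 1.82
position: [0.172, -0.6005, 0.2003]
tcp_rot: [[-0.0, 0.369, 0.929], [0.001, 0.929, -0.369], [-1.0, 0.001, -0.0]]
force: [0.1, 0.9, 0.0]
opening: 0.007
time_s: 2.07
position: [0.172, -0.6005, 0.2003]
tcp_rot: [[-0.0, 0.198, 0.98], [0.001, 0.98, -0.198], [-1.0, 0.001, -0.0]]
force: [-0.2, -0.3, -0.4]
opening: 0.007
```

```bash
python3 -m inch '{"dp":[[0,10,3],[2,20,6],[3,30,9],[3,35,10],[3,35,10],[3,35,10],[3,35,10],[3,35,10],[3,35,10],[3,35,10],[3,35,10],[3,35,10],[3,35,10],[3,35,10],[3,35,10],[3,35,10],[3,35,10],[3,35,10],[1,25,7],[0,10,3]],"yaw":[0,0,0,0,0,0,0,0,0,0,0,0,0,0,0,0,0,0,0,0]}'; python3 -m inch '{"dp":[[0,2,0],[0,0,0]],"yaw":[0,0]}'; python3 - <<'E'
from h import *
s=bot.read_state();p=s['position'];print(p)
a=np.radians(-11.4);X=np.array([np.cos(a),np.sin(a)]);Y=np.array([-X[1],X[0]])
d=p[:2]-np.array([.6545,-.0635]);print('bin coords',d@X,d@Y)
snap('wrist','w1.png');snap('top','t1.png');snap('scene','s1.png')
E
```

```text
time_s: 3.73
position: [0.4706, -0.0253, 0.1497]
tcp_rot: [[0.0, 0.198, 0.98], [0.001, 0.98, -0.198], [-1.0, 0.001, -0.0]]
force: [0.3, 0.3, 0.0]
opening: 0.0
time_s: 3.9
position: [0.4702, -0.0266, 0.1497]
tcp_rot: [[-0.001, 0.199, 0.98], [-0.0, 0.98, -0.199], [-1.0, -0.0, -0.001]]
force: [0.4, -0.8, 0.9]
opening: 0.008
[ 0.47017007 -0.02656035  0.14974593]
bin coords -0.18799471407783824 -0.00022328780413567777
```

```bash
python3 - <<'E'
import cv2,numpy as np
a=cv2.imread('pics/w1.png');b=cv2.imread('pics/s1.png')
b=cv2.resize(b[180:320,220:400],None,fx=3,fy=3,interpolation=cv2.INTER_CUBIC)
cv2.imwrite('pics/s1c.png',b)
E
```

```text
(no output)
```

View pics/w1.png

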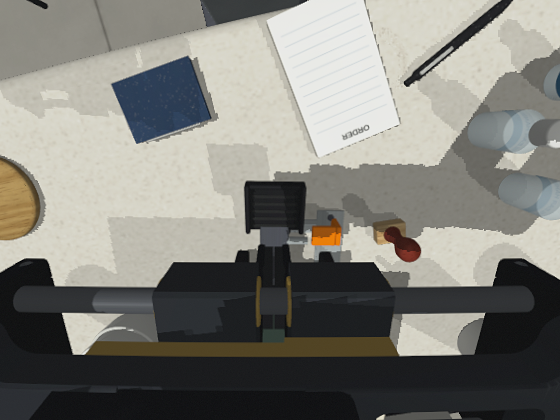

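View pics/s1c.png

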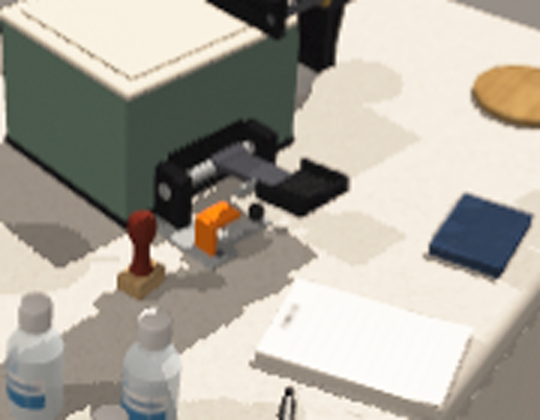

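```bash
python3 - <<'E'
from h import *
c=load('w1')
print(proj(c,[.4702,-.0262,.054]),proj(c,[.4702,-.0266,.139]),onz(c,275,204,.054))
for u,v in [(246,183),(305,183),(305,231),(246,231)]: print(onz(c,u,v,.06))
E
```

```text
[273.12594391 206.2992659 ] [272.55365853 240.26006888] [ 0.46825782 -0.02392981  0.054     ]
[ 0.44101082 -0.04632918  0.06      ]
[0.45200817 0.00807428 0.06      ]
[4.99679228e-01 8.05819196e-06 6.00000000e-02]
[ 0.48811046 -0.05719565  0.06      ]
```

```bash
python3 -m inch '{"dp":[[5,0.5,0],[15,0.5,0],[20,0,0],[20,0,0],[10,0,0],[4,0,0],[1,0,0],[0,0,0]],"yaw":[0,0,0,0,0,0,0,0]}';  python3 -m inch '{"dp":[[1,0,0],[1,0,0],[1,0,0],[1,0,0],[1,0,0],[1,0,0],[1,0,0],[1,0,0],[1,0,0],[1,0,0],[1,0,0],[0,0,0]],"yaw":[0,0,0,0,0,0,0,0,0,0,0,0]}'
```

```text
time_s: 4.72
position: [0.4709, -0.0265, 0.0747]
tcp_rot: [[-0.0, 0.201, 0.98], [0.0, 0.98, -0.201], [-1.0, -0.0, -0.0]]
force: [-0.4, -0.2, -0.4]
opening: 0.003
time_s: 5.72
position: [0.4708, -0.0259, 0.0635]
tcp_rot: [[-0.0, 0.2, 0.98], [0.0, 0.98, -0.2], [-1.0, 0.0, -0.0]]
force: [-0.2, 0.6, 0.5]
opening: 0.009
```

```bash
python3 -m inch '{"dp":[[1,0,0],[1,0,0],[1,0,0],[1,0,0],[1,0,0],[1,0,0],[1,0,0],[1,0,0],[1,0,0],[1,0,0],[1,0,0],[0,0,0]],"yaw":[0,0,0,0,0,0,0,0,0,0,0,0]}'; python3 - <<'E'
from h import *
c=snap('scene','s2.png')['color'][:,:,::-1]
cv2.imwrite('pics/s2c.png',cv2.resize(c[130:330,200:400],None,fx=3,fy=3,interpolation=cv2.INTER_CUBIC))
E
```

```text
time_s: 6.72
position: [0.4708, -0.0259, 0.0526]
tcp_rot: [[-0.0, 0.2, 0.98], [0.0, 0.98, -0.2], [-1.0, 0.0, -0.0]]
force: [-0.4, 0.7, -0.1]
opening: 0.009
```

View pics/s2c.png

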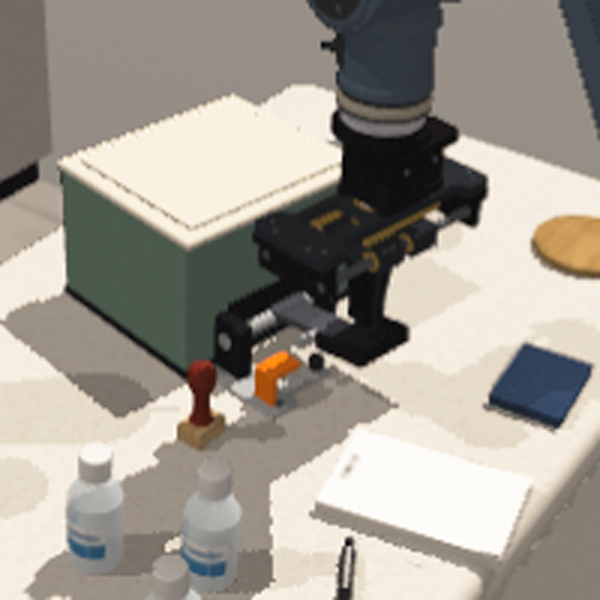

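```bash
for i in 1; do python3 -m inch '{"dp":[[1,0,0],[1,0,0],[1,0,0],[0,0,0]],"yaw":[0,0,0,0]}'; done;  python3 - <<'E'
from h import *
c=snap('wrist','w3.png')
c=snap('scene','s3.png')['color'][:,:,::-1]
cv2.imwrite('pics/s3c.png',cv2.resize(c[190:270,280:360],None,fx=7,fy=7,interpolation=cv2.INTER_CUBIC))
print(bot.read_state()['joint_positions'])
E
```

```text
time_s: 7.1
position: [0.4708, -0.0259, 0.0496]
tcp_rot: [[-0.0, 0.2, 0.98], [0.0, 0.98, -0.2], [-1.0, 0.0, -0.0]]
force: [0.2, -0.1, 0.3]
opening: 0.004
[-1.67674147e+01  3.37522237e+01  1.11177683e+02  1.53674124e-03
  3.50836996e+01 -9.52431626e+01]
```

View pics/s3c.png

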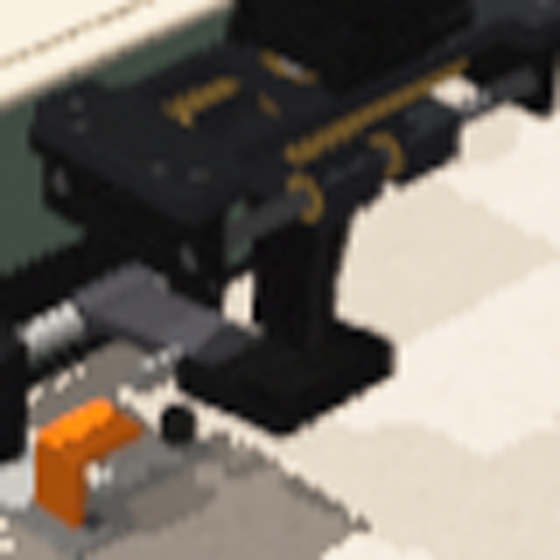

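View pics/w3.png

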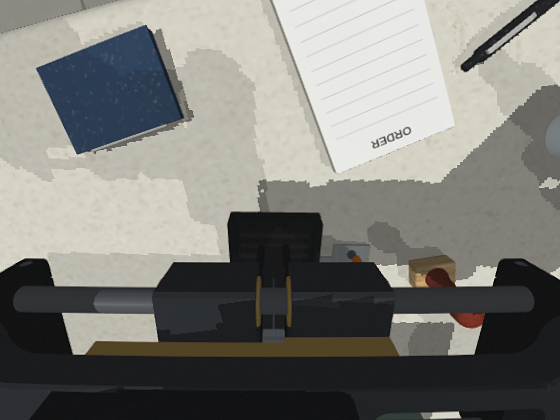

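```bash
python3 - <<'E'
from h import *
o=[]
for n in ['w1','w3']:
    c=load(n)['color'][:,:,::-1]
    k=cv2.resize(c[170:350,220:340],None,fx=3.3,fy=3.3,interpolation=cv2.INTER_CUBIC)
    o.append(np.clip(255*(k/255.)**.45,0,255).astype(np.uint8))
c=load('s3')['color'][:,:,::-1];k=cv2.resize(c[190:270,280:360],None,fx=7,fy=7,interpolation=cv2.INTER_CUBIC)
cv2.imwrite('pics/cmp.png',np.hstack(o))
cv2.imwrite('pics/s3b.png',np.clip(255*(k/255.)**.4,0,255).astype(np.uint8))
for n in ['w1','w3']:
  c=load(n);P=c['pose'];
  z=.1497 if n=='w1' else .0496
  p=np.array([.4702,-.0266] if n=='w1' else [.4708,-.0259])
  for dz in (.011,0,-.019,-.059): print(n,dz,proj(c,[*p,z-dz]))
c=load('s3');print(proj(c,[.4708,-.0259,.0386]),proj(c,[.4708,-.0259,.109]),proj(c,[.4708,-.0259,.054]))
E
```

```text
w1 0.011 [272.55450675 240.09467768]
w1 0 [272.52183225 246.46719325]
w1 -0.019 [272.45660894 259.19632574]
w1 -0.059 [272.26645668 296.37321438]
w3 0.011 [272.68423588 240.10678065]
w3 0 [272.66501554 246.48596971]
w3 -0.019 [272.62665853 259.22919273]
w3 -0.059 [272.51490779 296.45294303]
[319.83047966 247.63177112] [321.89177561 223.89786192] [320.27084349 242.57740255]
```

View pics/cmp.png

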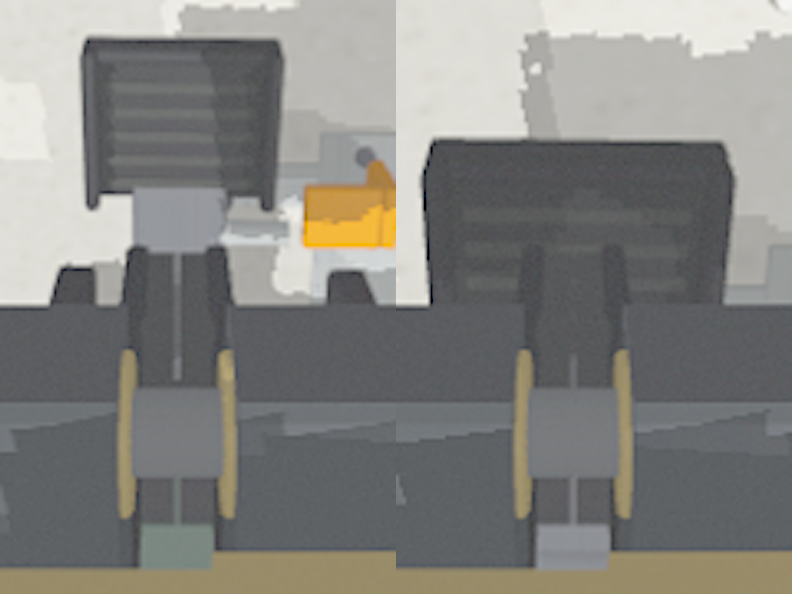

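View pics/s3b.png

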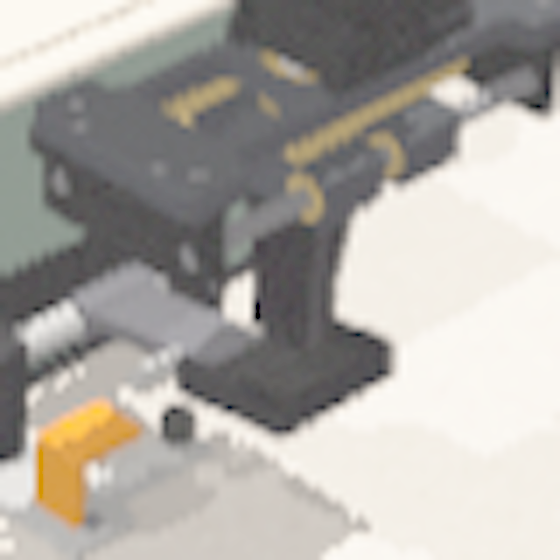

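```bash
python3 - <<'E'
from h import *
c=load('w3');s=bot.read_state();p=s['position'];R=s['tcp_rot']
for f in (.011,.0,-.01,-.02,-.03,-.04):
  print(f,[np.round(proj(c,p+R@np.array([f,y,z])),1).tolist() for y,z in((0,-.0095),(0,.0095),(.0145,-.0095))])
print(p)
a=np.radians(-11.4);X=np.array([np.cos(a),np.sin(a)]);Y=np.array([-X[1],X[0]]);o=np.array([.6545,-.0635])
for x,z in ((-.214,.066),(-.188,.054),(-.165,.054)): 
  q=o+X*x;print(x,proj(c,[*q,z]), [proj(c,[*(q+Y*t),z+.009])[0] for t in(-.029,.029)])
print(proj(load('w1'),[*(o-X*.214),.06]),proj(load('w1'),[*(o-X*.162),.06]))
E
```

```text
0.011 [[272.7, 227.7], [272.7, 252.4], [293.3, 227.7]]
0.0 [[272.6, 233.5], [272.6, 259.3], [294.4, 233.5]]
-0.01 [[272.6, 239.3], [272.6, 266.2], [295.5, 239.4]]
-0.02 [[272.6, 245.8], [272.6, 273.9], [296.7, 245.8]]
-0.03 [[272.6, 253.0], [272.6, 282.4], [298.0, 253.0]]
-0.04 [[272.5, 261.1], [272.5, 291.8], [299.5, 261.1]]
[ 0.4708323  -0.02592639  0.04968334]
-0.214 [271.62555684 217.02022467] [np.float64(220.45809424188806), np.float64(322.65690501411314)]
-0.188 [271.82561927 248.54811658] [np.float64(225.9389749240633), np.float64(317.607128911038)]
-0.165 [271.91941137 279.27632519] [np.float64(227.71829695635597), np.float64(316.02738192095956)]
[272.96378274 181.58838552] [273.00343884 233.20940241]
```

```bash
python3 - <<'E'
from h import *
c=load('s1');print([proj(c,[.4702,-.0266,z]) for z in (.1387,.1497,.1697,.2087)])
k=cv2.resize(c['color'][150:230,270:370,::-1],None,fx=7,fy=7,interpolation=cv2.INTER_CUBIC)
cv2.imwrite('pics/s1b.png',np.clip(255*(k/255.)**.4,0,255).astype(np.uint8))
E
```

```text
[array([323.17333557, 213.34329281]), array([323.51740375, 209.3719699 ]), array([324.15140917, 202.03994211]), array([325.41968178, 187.31717789])]
```

View pics/s1b.png

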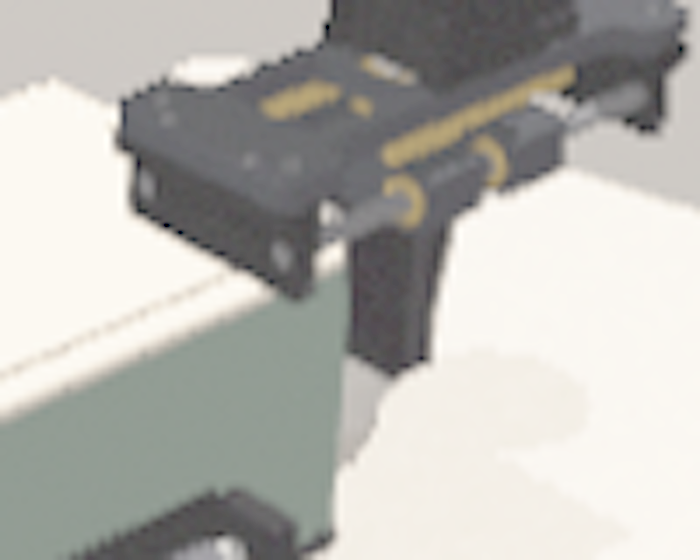

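The pictures show the shut fingertips about 20 mm higher than the stated tip position: scene tip at (326,201), near z = 0.17 where 0.139 was expected. The tread hasn't been touched yet, so I go down by feel.

```bash
python3 -m inch '{"dp":[[1,0,0],[1,0,0],[1,0,0],[1,0,0],[1,0,0],[1,0,0],[0,0,0]],"yaw":[0,0,0,0,0,0,0]}'; python3 -m inch '{"dp":[[1,0,0],[1,0,0],[1,0,0],[0,0,0]],"yaw":[0,0,0,0]}';python3 -m inch '{"dp":[[1,0,0],[1,0,0],[0,0,0]],"yaw":[0,0,0]}'
```

```text
time_s: 7.78
position: [0.4708, -0.0259, 0.0435]
tcp_rot: [[-0.0, 0.2, 0.98], [0.0, 0.98, -0.2], [-1.0, 0.0, -0.0]]
force: [0.2, 0.3, -0.4]
opening: 0.005
time_s: 8.12
position: [0.4708, -0.0259, 0.0406]
tcp_rot: [[-0.0, 0.2, 0.98], [0.0, 0.98, -0.2], [-1.0, 0.0, -0.0]]
force: [-0.3, 0.6, 0.8]
opening: 0.007
time_s: 8.37
position: [0.4709, -0.026, 0.0386]
tcp_rot: [[-0.0, 0.2, 0.98], [0.0, 0.98, -0.2], [-1.0, 0.0, -0.0]]
force: [0.3, -0.5, 0.3]
opening: 0.003
```

```bash
for i in 1; do python3 -m inch '{"dp":[[1,0,0],[1,0,0],[0,0,0]],"yaw":[0,0,0]}';python3 -m inch '{"dp":[[1,0,0],[1,0,0],[0,0,0]],"yaw":[0,0,0]}';python3 -m inch '{"dp":[[1,0,0],[1,0,0],[0,0,0]],"yaw":[0,0,0]}';done | grep -E 'pos|force'; python3 - <<'E'
from h import *
c=snap('scene','s4.png')['color'][:,:,::-1]
k=cv2.resize(c[130:290,220:380],None,fx=3.7,fy=3.7,interpolation=cv2.INTER_CUBIC)
cv2.imwrite('pics/s4c.png',np.clip(255*(k/255.)**.5,0,255).astype(np.uint8))
E
```

```text
position: [0.4708, -0.0259, 0.0366]
force: [-0.7, -0.1, -0.4]
position: [0.4709, -0.026, 0.0347]
force: [-0.5, -0.1, 1.4]
position: [0.4707, -0.0259, 0.0331]
force: [-1.2, 0.6, 6.2]
```

View pics/s4c.png

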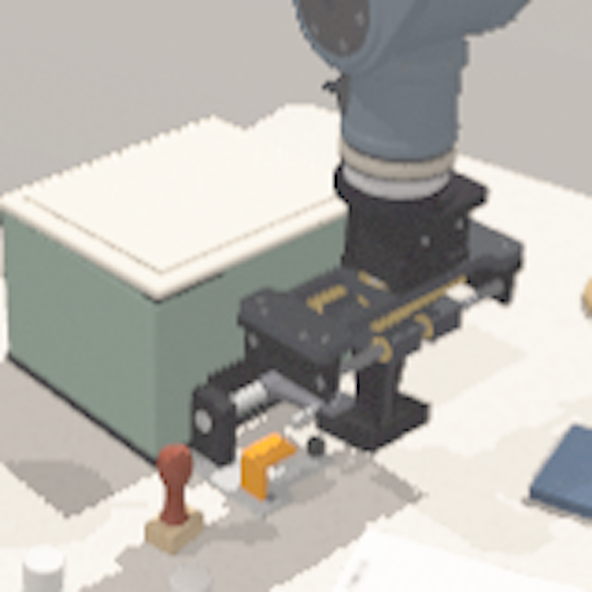

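```bash
(python3 -m inch '{"dp":[[1,0,0],[1,0,0],[1,0,0],[1,0,0],[1,0,0],[0,0,0]],"yaw":[0,0,0,0,0,0]}';python3 -m inch '{"dp":[[1,0,0],[1,0,0],[1,0,0],[1,0,0],[1,0,0],[0,0,0]],"yaw":[0,0,0,0,0,0]}';python3 -m inch '{"dp":[[1,0,0],[1,0,0],[1,0,0],[0,0,0]],"yaw":[0,0,0,0]}') | grep -E 'pos|force'
```

```text
position: [0.4699, -0.0257, 0.0281]
force: [-1.8, 0.3, 6.3]
position: [0.4694, -0.0255, 0.023]
force: [-2.4, -1.0, 7.6]
position: [0.4691, -0.0255, 0.02]
force: [-2.5, 0.6, 6.8]
```

```bash
(python3 -m inch '{"dp":[[1,0,0],[1,0,0],[1,0,0],[0,0,0]],"yaw":[0,0,0,0]}';python3 -m inch '{"dp":[[1,0,0],[1,0,0],[0,0,0]],"yaw":[0,0,0]}';python3 -m inch '{"dp":[[1,0,0],[1,0,0],[0,0,0]],"yaw":[0,0,0]}') | grep -E 'pos|force'
```

```text
position: [0.469, -0.0254, 0.0171]
force: [-3.8, -0.5, 9.5]
position: [0.4689, -0.0254, 0.0151]
force: [-3.3, -0.2, 7.5]
position: [0.4689, -0.0254, 0.0131]
force: [-3.7, -0.0, 7.4]
```

```bash
(python3 -m inch '{"dp":[[1,0,0],[1,0,0],[0,0,0]],"yaw":[0,0,0]}';python3 -m inch '{"dp":[[1,0,0],[1,0,0],[0,0,0]],"yaw":[0,0,0]}';python3 -m inch '{"dp":[[1,0,0],[1,0,0],[0,0,0]],"yaw":[0,0,0]}') | grep -E 'pos|force'
```

```text
position: [0.469, -0.0255, 0.0111]
force: [-3.0, 0.2, 8.7]
position: [0.4692, -0.0255, 0.0091]
force: [-2.7, 1.1, 7.2]
position: [0.4693, -0.0255, 0.0071]
force: [-3.5, 0.2, 7.3]
```

```bash
(python3 -m inch '{"dp":[[1,0,0],[1,0,0],[0,0,0]],"yaw":[0,0,0]}';python3 -m inch '{"dp":[[1,0,0],[1,0,0],[0,0,0]],"yaw":[0,0,0]}') | grep -E 'pos|force'
python3 - <<'E'
from h import *
c=snap('scene','s5.png')
E
```

```text
position: [0.4695, -0.0256, 0.0051]
force: [-2.6, -0.7, 6.9]
position: [0.4697, -0.0257, 0.0032]
force: [-3.0, 0.6, 7.9]
```

View pics/s5.png

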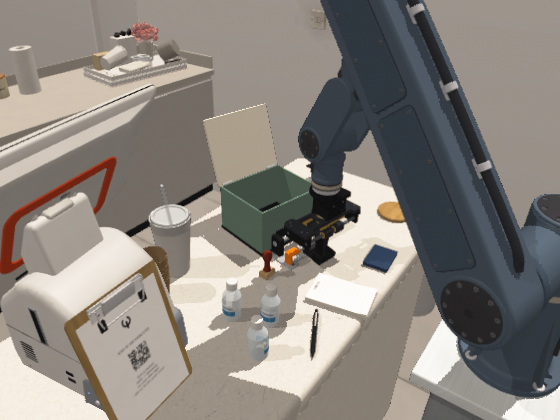

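The lid is up at (243,145), a little past vertical. The rubber stop must be near, so I go on in single millimetres.

```bash
(python3 -m inch '{"dp":[[1,0,0],[0,0,0]],"yaw":[0,0]}';python3 -m inch '{"dp":[[1,0,0],[0,0,0]],"yaw":[0,0]}';python3 -m inch '{"dp":[[1,0,0],[0,0,0]],"yaw":[0,0]}') | grep -E 'pos|force'
```

```text
position: [0.4698, -0.0257, 0.0024]
force: [-2.3, -0.5, 10.1]
position: [0.4699, -0.0257, 0.0017]
force: [-4.0, 0.1, 13.1]
position: [0.47, -0.0257, 0.001]
force: [-3.7, 0.6, 16.2]
```

Now on the stop, at about 3 N per commanded millimetre.

```bash
(python3 -m inch '{"dp":[[1,0,0],[0,0,0]],"yaw":[0,0]}';python3 -m inch '{"dp":[[1,0,0],[0,0,0],[0,0,0]],"yaw":[0,0,0]}') | grep -E 'pos|force'
```

```text
position: [0.47, -0.0258, 0.0003]
force: [-4.3, 0.8, 20.4]
position: [0.4701, -0.0258, -0.0002]
force: [-5.8, -0.4, 23.1]
```

```bash
(python3 -m inch '{"dp":[[0,1,0],[0,1,0],[0,1,0],[0,1,0],[0,1,0],[0,0,0]],"yaw":[0,0,0,0,0,0]}';python3 -m inch '{"dp":[[0,1,0],[0,1,0],[0,1,0],[0,1,0],[0,1,0],[0,0,0]],"yaw":[0,0,0,0,0,0]}'; python3 -m inch '{"dp":[[0,1,0],[0,1,0],[0,1,0],[0,1,0],[0,0,0]],"yaw":[0,0,0,0,0]}') | grep -E 'pos|force'
```

```text
position: [0.4712, -0.0213, -0.0002]
force: [-5.1, 0.5, 22.7]
position: [0.4721, -0.0168, -0.0002]
force: [-3.4, -1.6, 21.9]
position: [0.4729, -0.0129, -0.0003]
force: [-4.8, -1.1, 22.6]
```

```bash
(python3 -m inch '{"dp":[[0,1,0],[0,1,0],[0,1,0],[0,1,0],[0,0,0]],"yaw":[0,0,0,0,0]}';python3 -m inch '{"dp":[[0,1,0],[0,1,0],[0,1,0],[0,0,0]],"yaw":[0,0,0,0]}'; python3 -m inch '{"dp":[[0,1,0],[0,1,0],[0,1,0],[0,0,0]],"yaw":[0,0,0,0]}') | grep -E 'pos|force'
python3 - <<'E'
from h import *
snap('wrist','w6.png')
c=snap('scene','s6.png')['color'][:,:,::-1]
k=cv2.resize(c[190:290,250:370],None,fx=6,fy=6,interpolation=cv2.INTER_CUBIC)
cv2.imwrite('pics/s6c.png',np.clip(255*(k/255.)**.5,0,255).astype(np.uint8))
E
```

```text
position: [0.4737, -0.0091, -0.0003]
force: [-4.8, -2.5, 22.7]
position: [0.4742, -0.0068, -0.0002]
force: [-6.8, -8.6, 21.8]
position: [0.475, -0.0032, -0.0003]
force: [-4.6, -1.2, 23.5]
```

View pics/s6c.png

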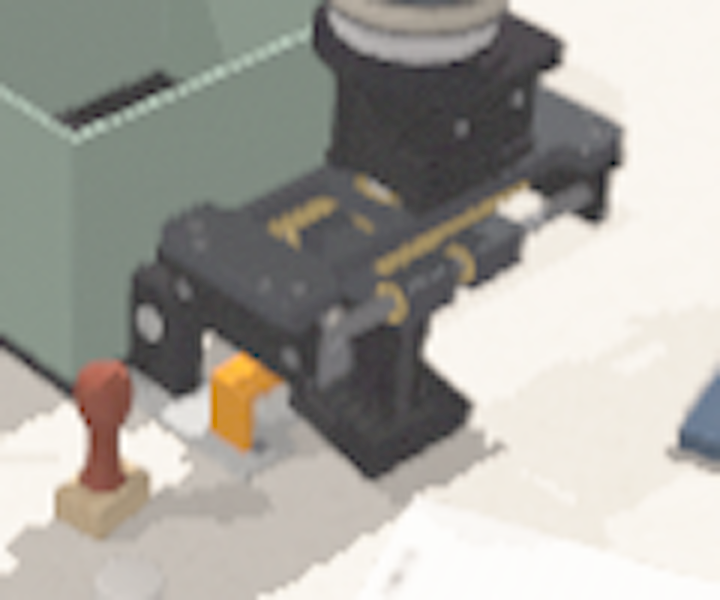

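View pics/w6.png

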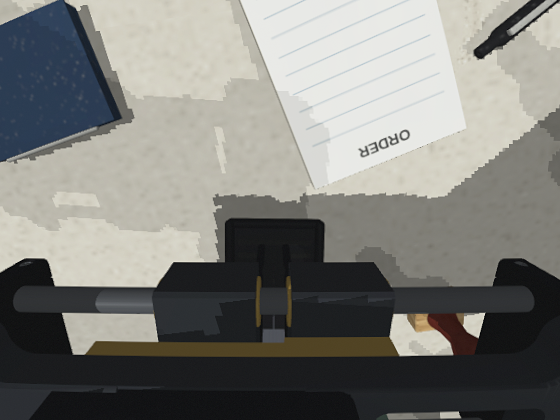

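The tread followed the fingers (column 275 still centred) and has slid about 23 mm. A little more, up to the end stop.

```bash
(python3 -m inch '{"dp":[[0,1,0],[0,0,0]],"yaw":[0,0]}';python3 -m inch '{"dp":[[0,1,0],[0,0,0]],"yaw":[0,0]}') | grep -E 'pos|force'
python3 - <<'E'
from h import *
o=[]
for n in ['w3','w6']:
    c=load(n)['color'][:,:,::-1]
    k=cv2.resize(c[200:280,210:340],None,fx=3,fy=3,interpolation=cv2.INTER_CUBIC)
    o.append(np.clip(255*(k/255.)**.4,0,255).astype(np.uint8))
cv2.imwrite('pics/cmp2.png',np.hstack(o))
E
```

```text
position: [0.4754, -0.0018, -0.0003]
force: [-3.6, -0.1, 22.2]
position: [0.4756, -0.0011, -0.0002]
force: [-5.4, -4.3, 21.1]
```

View pics/cmp2.png

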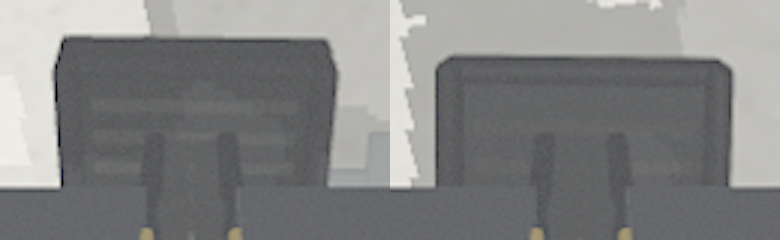

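```bash
(python3 -m inch '{"dp":[[-1,-0.5,0],[-1,0,0],[-1,0,0],[-1,0,0],[0,0,0]],"yaw":[0,0,0,0,0]}';python3 -m inch '{"dp":[[-1,0,0],[-1,0,0],[-1,0,0],[-1,0,0],[-1,0,0],[-1,0,0],[0,0,0]],"yaw":[0,0,0,0,0,0,0]}') | grep -E 'pos|force'
```

```text
position: [0.476, -0.001, 0.0019]
force: [-0.8, -0.3, 1.8]
position: [0.4762, -0.001, 0.0079]
force: [0.5, -0.1, -0.4]
```

The catch holds the pedal. I lift away and move above bottle A, then check with the cameras.

```bash
(python3 -m inch '{"dp":[[-4,0,0],[-8,0,0],[-15,0,0],[-20,0,0],[-25,0,0],[-25,0,0],[-20,0,0],[-15,0,0],[-5,0,0],[0,0,0]],"yaw":[0,0,0,0,0,0,0,0,0,0]}' -;python3 -m inch '{"dp":[[0,10,0],[0,20,0],[0,30,0],[0,35,0],[0,35,0],[0,35,0],[0,35,0],[0,30,-3],[0,16,-2],[0,8,0],[0,0,0]],"yaw":[0,0,0,0,0,0,0,0,0,0,0]}' 70) | grep -E 'time|pos|force'
python3 - <<'E'
from h import *
snap('wrist','w7.png');snap('scene','s7.png');snap('top','t7.png')
E
```

```text
time_s: 18.32
position: [0.4769, -0.0011, 0.1464]
force: [-0.0, 0.5, -0.0]
time_s: 19.23
position: [0.5209, 0.2507, 0.1432]
force: [-0.1, -0.0, 0.3]
```

View pics/w7.png

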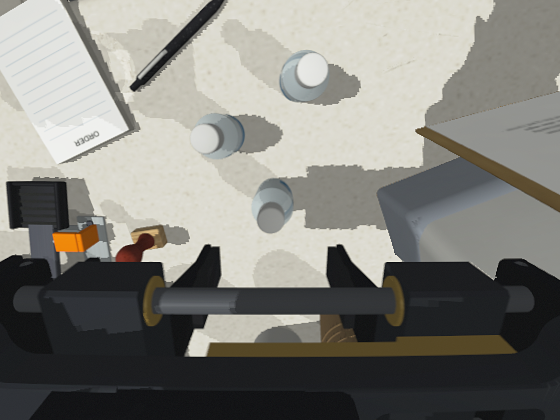

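View pics/s7.png

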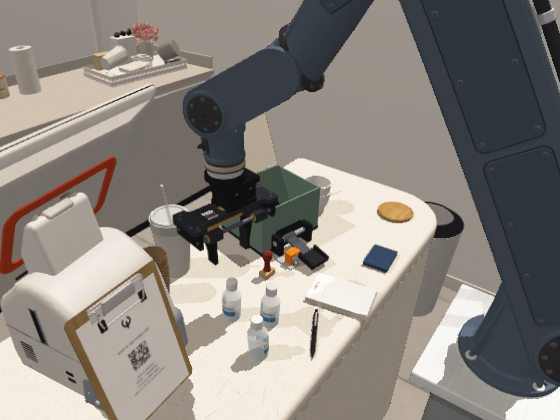

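```bash
python3 - <<'E'
from h import *
w=load('w7');s=load('scene0');t=load('top0')
print('wrist cap',onz(w,270,219,.099), 'with cam+30mm', onz(w,270,219,.069))
print('scene cap', onz(s,232,280.5,.099),'top',onz(t,171.5,241.5,.099))
# bottle B cap
print('B wrist',onz(w,206,139,.099),onz(w,206,139,.069),'top',onz(t,186.7,266,.099))
a=t['color'];print(proj(t,[.5209,.2507,.099]))
k=cv2.resize(s['color'][265:330,205:300,::-1],None,fx=7,fy=7,interpolation=cv2.INTER_CUBIC);cv2.imwrite('pics/sb.png',k)
k=cv2.resize(load('t7')['color'][100:300,100:400,::-1],None,fx=2.5,fy=2.5);cv2.imwrite('pics/t7c.png',k)
E
```

```text
wrist cap [0.51603157 0.24942464 0.099     ] with cam+30mm [0.52597765 0.24707509 0.069     ]
scene cap [0.51525774 0.24886123 0.099     ] top [0.51830803 0.24774509 0.099     ]
B wrist [0.44427349 0.21484786 0.099     ] [0.44478443 0.20795198 0.069     ] top [0.46391072 0.21220148 0.099     ]
[170.22455714 240.33203185]
```

View pics/sb.png

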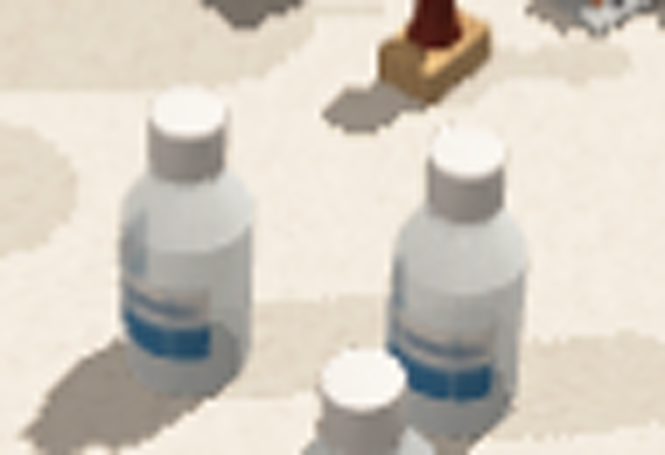

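View pics/t7c.png

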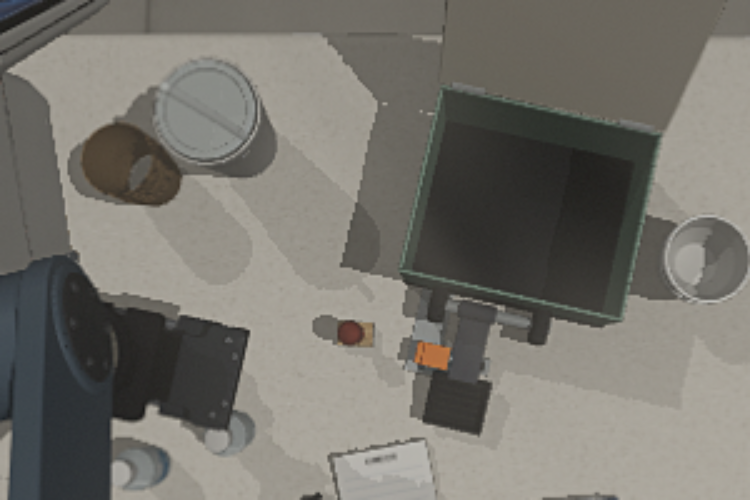

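The top view shows the bin open and empty, the pedal under the orange catch and the lid past vertical. Bottle A is at (0.516, 0.248), and the wrist, top and scene views agree within 3 mm.

```bash
(python3 -m inch '{"dp":[[0,-3.5,-4.5],[10,0,0],[15,0,0],[20,0,0],[20,0,0],[15,0,0],[15,0,0],[15,0,0],[10,0,0],[5,0,0],[0,0,0]],"yaw":[0,0,0,0,0,0,0,0,0,0,0]}' 70) | grep -E 'time|pos|force'
python3 - <<'E'
from h import *
snap('wrist','w8.png');snap('scene','s8.png')
E
```

```text
time_s: 20.3
position: [0.5159, 0.2456, 0.0185]
force: [-0.0, -0.2, 0.9]
```

View pics/w8.png

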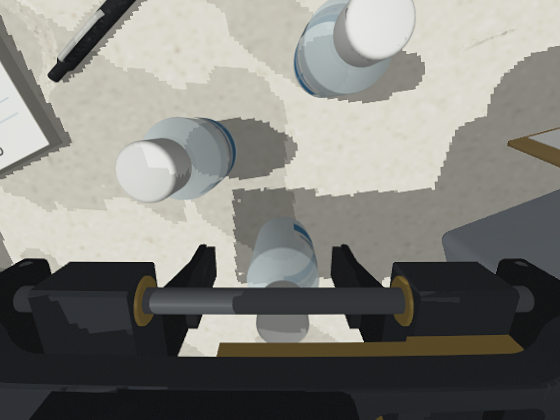

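View pics/s8.png

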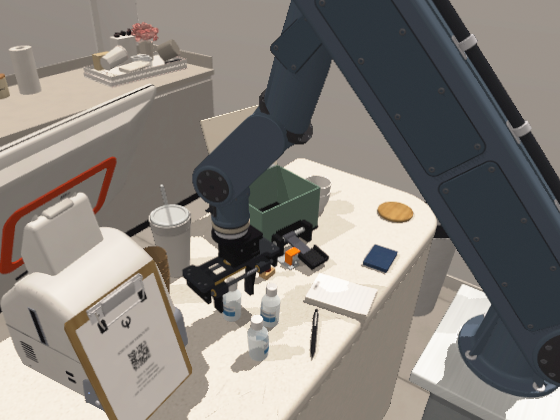

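The bottle is between the fingers: wrist (283,270), with the finger middle at column 273. I close.

```bash
(python3 -m inch '{"dp":[[0,2,0],[0,0,0],[0,0,0],[0,0,0],[0,0,0],[0,0,0],[0,0,0],[0,0,0],[0,0,0],[0,0,0]],"yaw":[0,0,0,0,0,0,0,0,0,0]}' 0; python3 -m inch '{"dp":[[-5,0,0],[-10,0,0],[-20,0,0],[-25,0,0],[-25,0,0],[-25,0,0],[-25,0,0],[-15,0,0],[-5,0,0],[0,0,0]],"yaw":[0,0,0,0,0,0,0,0,0,0]}') | grep -vE 'rot'
python3 - <<'E'
from h import *
snap('wrist','w9.png');snap('scene','s9.png')
p=bot.read_state()['position']
a=np.radians(-11.4);X=np.array([np.cos(a),np.sin(a)]);Y=np.array([-X[1],X[0]])
d=np.array([.6545,-.0635])-.035*X-p[:2];print('z,y shift to mouth',d@X,d@Y,p)
E
```

```text
time_s: 21.23
position: [0.5173, 0.2484, 0.02]
force: [-0.2, 0.0, 1.7]
opening: 0.447
time_s: 22.07
position: [0.5179, 0.2485, 0.1766]
force: [0.5, -0.0, -1.1]
opening: 0.445
z,y shift to mouth 0.16205840675003425 -0.27809549903573666 [0.51629694 0.24805904 0.17412152]
```

View pics/s9.png

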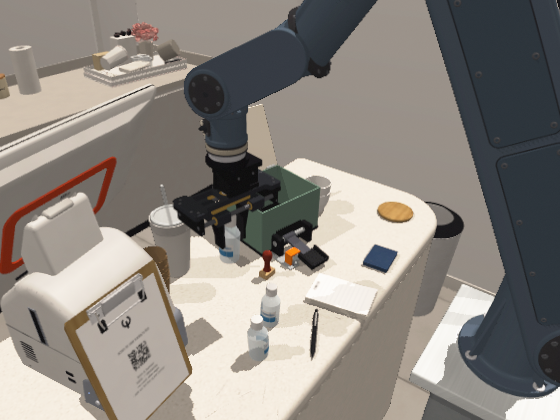

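View pics/w9.png

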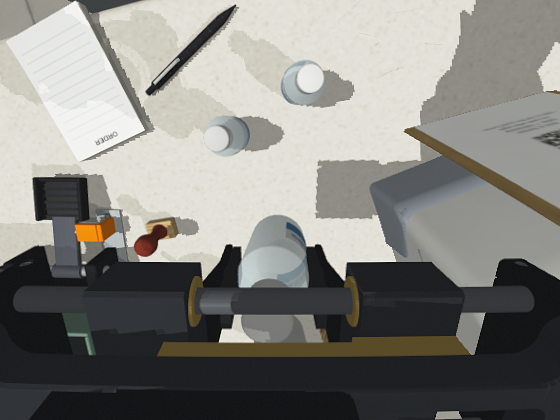

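Opening is 39 mm, so the bottle is held. I carry it over the bin mouth.

```bash
(python3 -m inch '{"dp":[[-10,0,0],[-10,-8,5],[0,-15,9],[0,-20,12],[0,-25,15],[0,-25,15],[0,-25,15],[0,-25,15],[0,-25,15],[0,-25,15],[0,-25,15],[0,-25,13],[0,-20,10],[0,-10,6],[0,-5,2],[0,0,0],[0,0,0]],"yaw":[0,0,0,0,0,0,0,0,0,0,0,0,0,0,0,0,0]}') | grep -vE 'rot'
python3 - <<'E'
from h import *
snap('wrist','w10.png');snap('scene','s10.png');snap('top','t10.png')
p=bot.read_state()['position']
a=np.radians(-11.4);X=np.array([np.cos(a),np.sin(a)]);Y=np.array([-X[1],X[0]])
d=p[:2]-np.array([.6545,-.0635]);print('bin coords',d@X,d@Y,p)
E
```

```text
time_s: 23.58
position: [0.6197, -0.0556, 0.1946]
force: [-0.1, 0.1, -0.9]
opening: 0.442
bin coords -0.035666644537452184 0.0015685773677382568 [ 0.61984706 -0.05491259  0.19477749]
```

View pics/s10.png

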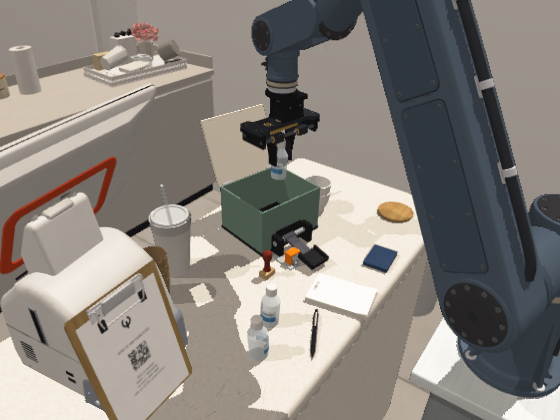

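View pics/w10.png

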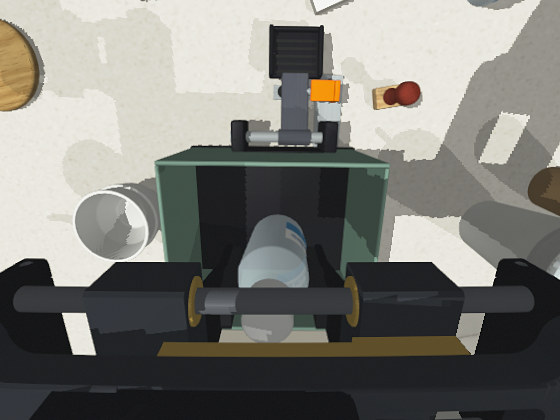

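The bottle hangs over the mouth: wrist (272,255), with the rim from 157 to 387, and the lid is well behind. I lower it.

```bash
(python3 -m inch '{"dp":[[5,0,0],[10,0,0],[15,0,0],[15,0,0],[15,0,0],[15,0,0],[10,0,0],[5,0,0],[0,0,0]],"yaw":[0,0,0,0,0,0,0,0,0]}';python3 -m inch '{"dp":[[6,0,0],[8,0,0],[8,0,0],[8,0,0],[8,0,0],[6,0,0],[4,0,0],[2,0,0],[0,0,0]],"yaw":[0,0,0,0,0,0,0,0,0]}') | grep -vE 'rot'
python3 - <<'E'
from h import *
snap('scene','s11.png')
E
```

```text
time_s: 24.48
position: [0.6192, -0.0559, 0.103]
force: [-0.2, 0.3, -1.1]
opening: 0.446
time_s: 25.23
position: [0.62, -0.0564, 0.0541]
force: [-0.2, -0.1, -1.9]
opening: 0.443
```

View pics/s11.png

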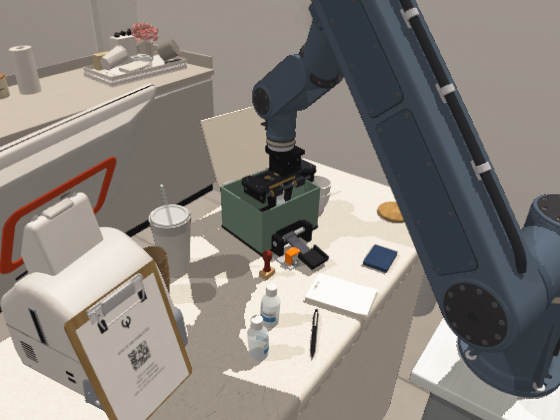

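Open to 75 mm, wait, then rise straight up.

```bash
(python3 -m inch '{"dp":[[0,0,0],[0,0,0],[0,0,0],[0,0,0],[0,0,0],[0,0,0],[0,0,0],[0,0,0],[0,0,0]],"yaw":[0,0,0,0,0,0,0,0,0]}' 75;python3 -m inch '{"dp":[[-5,0,0],[-10,0,0],[-15,0,0],[-20,0,0],[-20,0,0],[-20,0,0],[-20,0,0],[-20,0,0],[-10,0,0],[0,0,0]],"yaw":[0,0,0,0,0,0,0,0,0,0]}') | grep -vE 'rot'
python3 - <<'E'
from h import *
snap('wrist','w12.png')
E
```

```text
time_s: 26.03
position: [0.6203, -0.0565, 0.0547]
force: [-0.5, 0.0, 0.2]
opening: 0.86
time_s: 26.87
position: [0.6224, -0.0569, 0.1984]
force: [1.4, 0.5, -0.3]
opening: 0.861
```

View pics/w12.png

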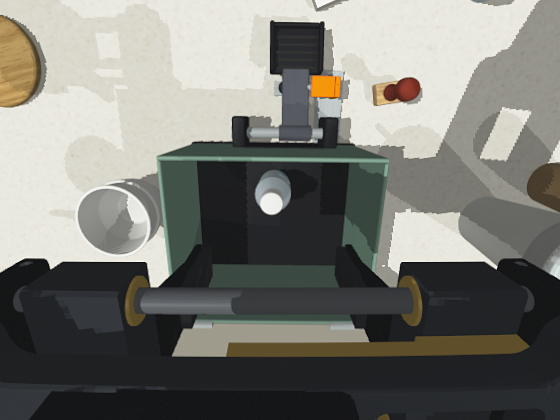

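The bottle stands upright in the bin at wrist (272,192). Back to the pedal with the fingers shut.

```bash
(python3 -m inch '{"dp":[[0,0,-5],[0,2,-10],[0,4,-20],[0,5,-25],[0,5,-25],[0,5,-25],[0,4,-20],[0,0,-15],[0,0,-9],[0,0,0],[0,0,0]],"yaw":[0,0,0,0,0,0,0,0,0,0,0]}' 0) | grep -vE 'rot'
python3 - <<'E'
from h import *
snap('wrist','w13.png')
p=bot.read_state()['position']
a=np.radians(-11.4);X=np.array([np.cos(a),np.sin(a)]);Y=np.array([-X[1],X[0]])
d=p[:2]-np.array([.6545,-.0635]);print('bin coords',d@X,d@Y,p)
d=np.array([.4758,-.0011])-p[:2];print('to last press',d@X,d@Y)
E
```

```text
time_s: 27.83
position: [0.4744, -0.0013, 0.1943]
force: [0.2, 0.1, 0.2]
opening: 0.112
bin coords -0.18787785359048975 0.025314963073895455 [ 0.47533244 -0.00154903  0.19453686]
to last press 0.0003695766459306089 0.0005325914967501505
```

View pics/w13.png

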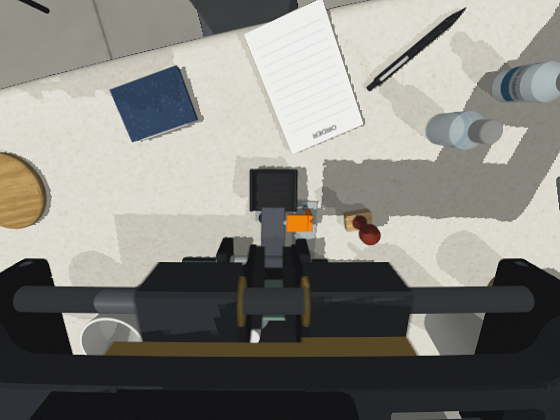

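```bash
(python3 -m inch '{"dp":[[8,0,0],[15,0,0],[20,0,0],[25,0,0],[25,0,0],[25,0,0],[20,0,0],[15,0,0],[10,0,0],[5,0,0],[2,0,0],[0,0,0]],"yaw":[0,0,0,0,0,0,0,0,0,0,0,0]}' 0;python3 -m inch '{"dp":[[2,0,0],[2,0,0],[2,0,0],[2,0,0],[2,0,0],[2,0,0],[2,0,0],[0,0,0]],"yaw":[0,0,0,0,0,0,0,0]}';python3 -m inch '{"dp":[[1,0,0],[1,0,0],[1,0,0],[1,0,0],[0,0,0]],"yaw":[0,0,0,0,0]}') | grep -E 'time|pos|force|opening'
```

```text
time_s: 28.88
position: [0.4748, -0.0013, 0.0241]
force: [-0.7, 0.9, 0.4]
opening: 0.003
time_s: 29.55
position: [0.4742, -0.0011, 0.0104]
force: [-0.4, 0.8, 0.2]
opening: 0.004
time_s: 29.97
position: [0.4743, -0.0012, 0.0066]
force: [1.0, -0.5, -0.1]
opening: 0.003
```

```bash
(python3 -m inch '{"dp":[[1,0,0],[1,0,0],[1,0,0],[0,0,0]],"yaw":[0,0,0,0]}';python3 -m inch '{"dp":[[1,0,0],[1,0,0],[0,0,0]],"yaw":[0,0,0]}';python3 -m inch '{"dp":[[1,0,0],[0,0,0]],"yaw":[0,0]}') | grep -E 'pos|force'
```

```text
position: [0.4743, -0.0012, 0.0036]
force: [-0.0, 0.1, -0.2]
position: [0.4746, -0.0012, 0.0017]
force: [-0.7, -0.4, 1.7]
position: [0.4746, -0.0012, 0.0011]
force: [-0.2, -0.1, 6.0]
```

```bash
(python3 -m inch '{"dp":[[1,0,0],[0,0,0]],"yaw":[0,0]}';python3 -m inch '{"dp":[[1,0,0],[0,0,0]],"yaw":[0,0]}';python3 -m inch '{"dp":[[1,0,0],[0,0,0]],"yaw":[0,0]}') | grep -E 'pos|force'
```

```text
position: [0.4747, -0.0013, 0.0006]
force: [-1.5, 0.4, 10.6]
position: [0.4747, -0.0013, 0.0001]
force: [-2.3, 0.2, 15.9]
position: [0.4748, -0.0013, -0.0004]
force: [-2.1, -0.6, 20.6]
```

```bash
(python3 -m inch '{"dp":[[0.6,0,0],[0,0,0]],"yaw":[0,0]}';python3 -m inch '{"dp":[[0,-1,0],[0,-1,0],[0,-1,0],[0,-1,0],[0,-1,0],[0,-1,0],[0,0,0]],"yaw":[0,0,0,0,0,0,0]}';python3 -m inch '{"dp":[[0,-1,0],[0,-1,0],[0,-1,0],[0,-1,0],[0,-1,0],[0,-1,0],[0,0,0]],"yaw":[0,0,0,0,0,0,0]}';python3 -m inch '{"dp":[[0,-1,0],[0,-1,0],[0,-1,0],[0,-1,0],[0,-1,0],[0,-1,0],[0,0,0]],"yaw":[0,0,0,0,0,0,0]}') | grep -E 'time|pos|force'
```

```text
time_s: 31.38
position: [0.4748, -0.0013, -0.0006]
force: [-2.9, 0.1, 23.6]
time_s: 31.97
position: [0.4736, -0.0064, -0.0005]
force: [-2.5, 2.0, 24.8]
time_s: 32.55
position: [0.4723, -0.012, -0.0005]
force: [-2.3, 4.1, 24.5]
time_s: 33.13
position: [0.4711, -0.0179, -0.0006]
force: [-3.6, 1.4, 23.9]
```

```bash
(python3 -m inch '{"dp":[[0,-1,0],[0,-1,0],[0,-1,0],[0,-1,0],[0,0,0]],"yaw":[0,0,0,0,0]}';python3 -m inch '{"dp":[[0,-1,0],[0,-1,0],[0,-1,0],[0,-1,0],[0,0,0]],"yaw":[0,0,0,0,0]}') | grep -E 'time|pos|force'
python3 - <<'E'
from h import *
w=snap('wrist','w14.png')
o=[]
for n in ['w6','w14']:
    c=load(n)['color'][:,:,::-1]
    k=cv2.resize(c[200:280,210:340],None,fx=3,fy=3,interpolation=cv2.INTER_CUBIC)
    o.append(np.clip(255*(k/255.)**.4,0,255).astype(np.uint8))
cv2.imwrite('pics/cmp3.png',np.hstack(o))
c=snap('scene','s14.png')['color'][:,:,::-1]
k=cv2.resize(c[200:280,260:360],None,fx=7,fy=7,interpolation=cv2.INTER_CUBIC);cv2.imwrite('pics/s14c.png',np.clip(255*(k/255.)**.5,0,255).astype(np.uint8))
E
```

```text
time_s: 33.55
position: [0.4706, -0.0217, -0.0005]
force: [-2.1, 4.2, 22.7]
time_s: 33.97
position: [0.4694, -0.0261, -0.0006]
force: [-2.9, 1.8, 23.9]
```

View pics/cmp3.png

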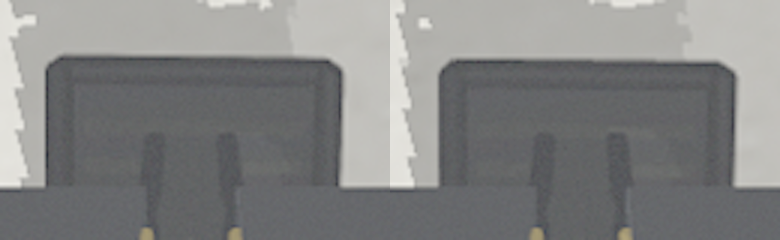

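View pics/s14c.png

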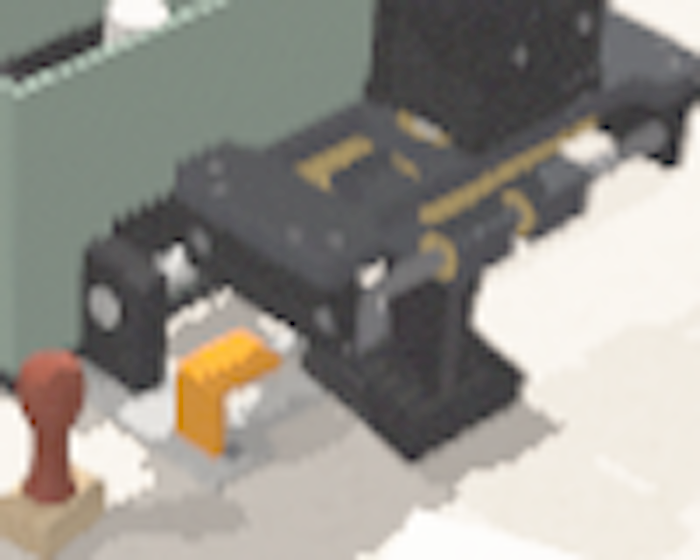

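The tread is back with the fingers to within a millimetre or so. One more nudge, then ease it up slowly.

```bash
(python3 -m inch '{"dp":[[0,-1,0],[0,-1,0],[0,0,0]],"yaw":[0,0,0]}';python3 -m inch '{"dp":[[-1,0,0],[-1,0,0],[-1,0,0],[-1,0,0],[-1,0,0],[-1,0,0],[-1,0,0],[0,0,0]],"yaw":[0,0,0,0,0,0,0,0]}';python3 -m inch '{"dp":[[-1,0,0],[-1,0,0],[-1,0,0],[-1,0,0],[-1,0,0],[0,0,0]],"yaw":[0,0,0,0,0,0]}') | grep -E 'time|pos|force'
python3 - <<'E'
from h import *
snap('scene','s15.png')
E
```

```text
time_s: 34.32
position: [0.4692, -0.0271, -0.0005]
force: [-0.8, 10.2, 24.9]
time_s: 34.98
position: [0.4683, -0.0276, 0.0049]
force: [-1.2, 5.7, 7.3]
time_s: 35.48
position: [0.4679, -0.0276, 0.0098]
force: [-1.4, 4.0, 8.2]
```

View pics/s15.png

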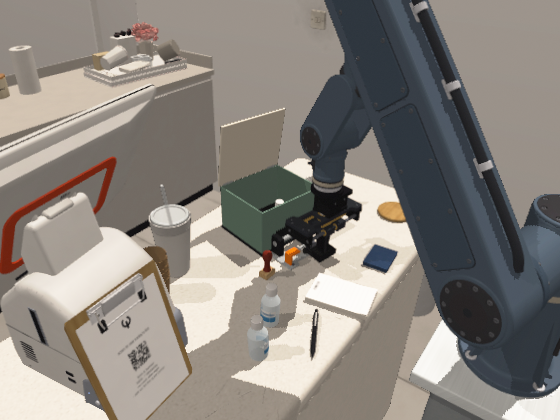

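The end stop was felt (10 N sideways) and the lid is following the pedal down, so I keep easing it up.

```bash
(python3 -m inch '{"dp":[[-1,0,0],[-1,0,0],[-1,0,0],[-1,0,0],[-1,0,0],[-1,0,0],[-1,0,0],[-1,0,0],[-1,0,0],[-1,0,0],[-1,0,0],[-1,0,0],[0,0,0]],"yaw":[0,0,0,0,0,0,0,0,0,0,0,0,0]}';python3 -m inch '{"dp":[[-1,0,0],[-1,0,0],[-1,0,0],[-1,0,0],[-1,0,0],[-1,0,0],[-1,0,0],[-1,0,0],[0,0,0]],"yaw":[0,0,0,0,0,0,0,0,0]}';python3 -m inch '{"dp":[[-0.7,0,0],[-0.7,0,0],[-0.7,0,0],[-0.7,0,0],[-0.7,0,0],[-0.7,0,0],[-0.7,0,0],[-0.7,0,0],[-0.7,0,0],[-0.7,0,0],[-0.7,0,0],[0,0,0]],"yaw":[0,0,0,0,0,0,0,0,0,0,0,0]}') | grep -E 'time|pos|force'
python3 - <<'E'
from h import *
snap('scene','s16.png')
E
```

```text
time_s: 36.62
position: [0.4681, -0.0277, 0.0218]
force: [-0.7, 3.1, 7.3]
time_s: 37.37
position: [0.469, -0.028, 0.0299]
force: [-0.7, 2.5, 6.7]
time_s: 38.37
position: [0.4686, -0.0286, 0.0368]
force: [-0.3, -0.1, 0.0]
```

View pics/s16.png

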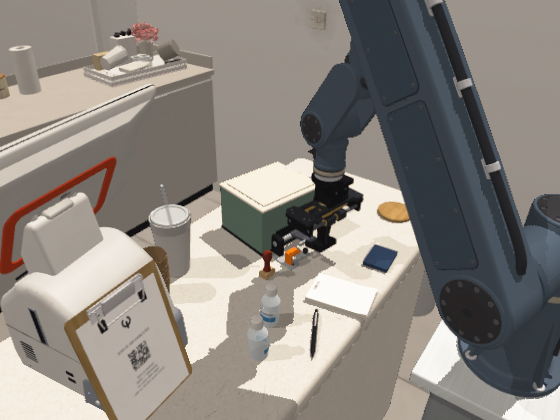

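Lid shut and contact gone. I lift clear and check.

```bash
(python3 -m inch '{"dp":[[-2,0,0],[-4,0,0],[-8,0,0],[-15,0,0],[-20,0,0],[-20,0,0],[-20,0,0],[-15,0,0],[-8,0,0],[-3,0,0],[0,0,0],[0,0,0],[0,0,0]],"yaw":[0,0,0,0,0,0,0,0,0,0,0,0,0]}') | grep -E 'time|pos|force'
python3 - <<'E'
from h import *
c=snap('scene','s17.png');t=snap('top','t17.png')
k=np.hstack([cv2.resize(load(n)['color'][150:330,215:345,::-1],None,fx=3,fy=3) for n in('scene0','s17')])
cv2.imwrite('pics/fin.png',k)
E
```

```text
time_s: 39.5
position: [0.4681, -0.0284, 0.151]
force: [-0.4, 0.0, 0.5]
```

View pics/fin.png

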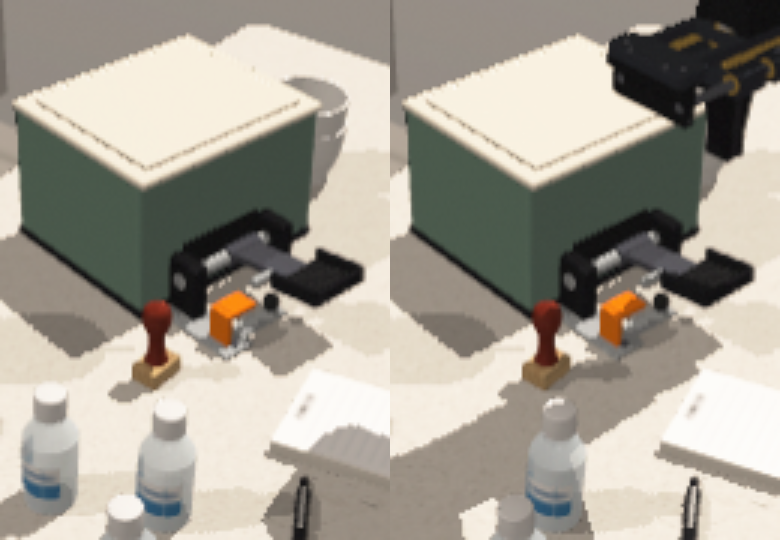

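View pics/t17.png

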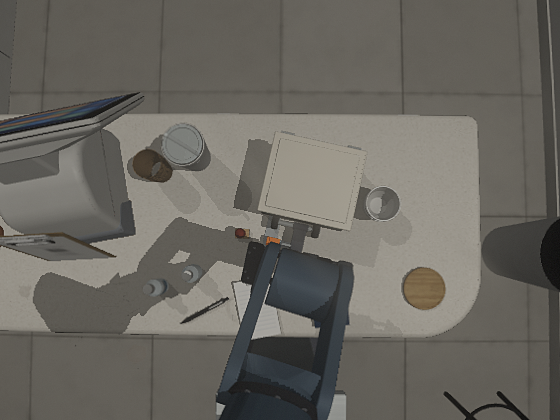

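The lid, pedal, stamp (240,233) and cups (382,203) look the same as at the start, and bottle A is gone from the counter. Handing in.

```bash
python3 -c "
from rig import bot
print(bot.hand_in())"
```

```text
the job is handed in; nothing more can be done
None
```

The bottle is in the bin with the lid shut, and the job was handed in just after the last reading at 39.5 s. `hand_in()` gives no verdict, so the result rests on my own checks.

**What I did:** I pressed the pedal onto its stop at about 23 N and slid it about 24 mm under the catch, where the lid stayed open. I put the farthest bottle (0.58 m from the base) upright in the bin and let go. I then pressed again (about 24 N), slid the pedal back to its free end stop (10 N sideways) and eased it up at about 12 mm/s or slower.

**Last checks:**
- **Bin:** the scene and top views show the lid shut and the pedal up, as at the start.
- **Bystanders:** the stamp and the cups are where they stood.
- **Robot:** the arm is clear, with about 0 N on the tool.
- **Bottle:** I last saw it before the lid closed, upright and released in the bin. I could not see it afterwards.
- **Forces:** the highest at the pedal was about 27 N among the readings printed at the end of each call. Brief peaks between them would not show.

**What disagreed:** the fingertips were about 20 mm behind the reported TCP, not 11 mm ahead of it as stated. I found this in the pictures, and contact with the tread confirmed it. I allowed for it in the grasp and in lowering the bottle.

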